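Find and release the latched key of a four-place stirrer

TASK

One of the four identical keys on the front ledge of the stirrer has been left latched down. Feel for it: tap all four keys lightly with a fingertip, one after another from the key beside the round speed knob to the far end, without pushing the raised ones down; then press the latched key fully in and let it spring up, so that all four stand raised. Leave the glassware on the stirrer and everything else on the bench where it is.

Things in the scene. Friction and masses are not known exactly. Their poses are not given: they have to be found in the camera images.
- stirrer: Four-place magnetic stirrer, white case 170 (x) x 360 mm (y), fixed. Origin: centre of its underside; x to the back, y to the left seen from the robot, z up. Front ledge (x -85 to -20, 42 mm high): black round speed knob at its left end (x -52, y 140, 33 mm across, top at 58 mm), then the four keys. Deck behind: 50 mm high, four plates at x 35 mm behind the keys, top at 53 mm, three with glassware.
- place_1 (a point): Fixed point on the stirrer: centre of the top face of a raised key at place 1 (the key beside the speed knob), at x -55, y 76, z 55 mm in the stirrer's frame. Places are 64 mm apart. The point stays put when the key moves; the stirrer stands level.
- place_2 (a point): Fixed point on the stirrer: centre of the top face of a raised key at place 2 (the second key from the knob), at x -55, y 12, z 55 mm in the stirrer's frame. Places are 64 mm apart. The point stays put when the key moves; the stirrer stands level.
- place_3 (a point): Fixed point on the stirrer: centre of the top face of a raised key at place 3 (the third key from the knob), at x -55, y -52, z 55 mm in the stirrer's frame. Places are 64 mm apart. The point stays put when the key moves; the stirrer stands level.
- place_4 (a point): Fixed point on the stirrer: centre of the top face of a raised key at place 4 (the last key, farthest from the knob), at x -55, y -116, z 55 mm in the stirrer's frame. Places are 64 mm apart. The point stays put when the key moves; the stirrer stands level.
- switch_1: Fixed black bezel (32 x 36 x 2 mm) of one of four identical push-push keys; its place changes from run to run. Origin: bezel's underside, on the ledge; axes as the stirrer's. A raised key resists with 1.6 N at first, plus 0.5 N per mm; pushed past about 6.5 mm and let go it latches. A latched key is hard up to about 4 N; pushed to its bottom stop (about 6 N) and let go it springs up.
- key_1_top (a point): Centre of the flat top of the key in switch_1: grey cap 20 mm (stirrer's x) x 24 mm (y), moving straight up and down. 13 mm above the switch's origin (55 mm above the bench) when raised, about 4.3 mm lower when latched, about 8 mm lower at its bottom stop.
- switch_2: Fixed black bezel (32 x 36 x 2 mm) of one of four identical push-push keys; its place changes from run to run. Origin: bezel's underside, on the ledge; axes as the stirrer's. A raised key resists with 1.6 N at first, plus 0.5 N per mm; pushed past about 6.5 mm and let go it latches. A latched key is hard up to about 4 N; pushed to its bottom stop (about 6 N) and let go it springs up.
- key_2_top (a point): Centre of the flat top of the key in switch_2: grey cap 20 mm (stirrer's x) x 24 mm (y), moving straight up and down. 13 mm above the switch's origin (55 mm above the bench) when raised, about 4.3 mm lower when latched, about 8 mm lower at its bottom stop.
- switch_3: Fixed black bezel (32 x 36 x 2 mm) of one of four identical push-push keys; its place changes from run to run. Origin: bezel's underside, on the ledge; axes as the stirrer's. A raised key resists with 1.6 N at first, plus 0.5 N per mm; pushed past about 6.5 mm and let go it latches. A latched key is hard up to about 4 N; pushed to its bottom stop (about 6 N) and let go it springs up.
- key_3_top (a point): Centre of the flat top of the key in switch_3: grey cap 20 mm (stirrer's x) x 24 mm (y), moving straight up and down. 13 mm above the switch's origin (55 mm above the bench) when raised, about 4.3 mm lower when latched, about 8 mm lower at its bottom stop.
- switch_4: Fixed black bezel (32 x 36 x 2 mm) of one of four identical push-push keys; its place changes from run to run. Origin: bezel's underside, on the ledge; axes as the stirrer's. A raised key resists with 1.6 N at first, plus 0.5 N per mm; pushed past about 6.5 mm and let go it latches. A latched key is hard up to about 4 N; pushed to its bottom stop (about 6 N) and let go it springs up.
- key_4_top (a point): Centre of the flat top of the key in switch_4: grey cap 20 mm (stirrer's x) x 24 mm (y), moving straight up and down. 13 mm above the switch's origin (55 mm above the bench) when raised, about 4.3 mm lower when latched, about 8 mm lower at its bottom stop.
- beaker_a: Glass beaker, 44 mm across, 58 mm tall, loose, standing on one of the stirring plates. Origin: centre of its underside. Not part of the job.
- beaker_b: Second glass beaker, the same size, standing on another plate. Origin: centre of its underside. Not part of the job.
- jar: Small glass jar with a white cap, 42 mm across, 62 mm tall, loose, standing on another plate. Origin: centre of its underside. Not part of the job.
- pipette: Single-channel pipette lying to the right of the stirrer, 231 mm long, 28 mm wide, 38 mm high. Origin: on the bench below the middle of its handle; x towards its tip. Not part of the job.
- multi: Eight-channel pipette lying farther to the right, 236 mm long, 85 mm wide at its head, 38 mm high. Origin: on the bench below the middle of its handle; x towards its head. Not part of the job.
- calculator: Black desk calculator to the left, 130 x 90 x 16 mm. Origin: centre of its underside. Not part of the job.
- pen_pot: Black pot of pens to the left, 73 mm across, 155 mm tall with the pens. Origin: centre of its underside. Not part of the job.

How it is judged:
By the outcome, as a careful person would: the job done as asked, in the order asked, and still so for the second after the job is handed in, with the robot touching nothing.
It also fails if it takes over 54 s, if anything falls off the work surface, if the arm or the gripper's body presses on something with over 40 N, if the wrist force passes 120 N, or if a joint passes its speed limit or range.

ROBOT

A 7-joint arm with a two-finger parallel gripper is mounted at the origin on the work surface. World frame = base frame: x ahead of the robot, y to its left, z up, the work surface at z = 0. Lengths are in m, angles in rad, forces in N, time in s.
With the tool pointing down it reaches from about 0.4 to 0.85 m from the base axis. Payload 4.5 kg.
Tool frame: the origin (TCP) lies midway between the tips of the shut fingers; the grasp point (between the pads) lies 19 mm behind it; z points along the fingers, y is the line along which they close (so a half turn about z gives the same grasp; the last joint's range is limited). The gripper opens to 88 mm and grips with 3 to 60 N. Pads are 18 mm wide; open, the fingers measure 123 mm over their backs; the gripper's body (75 mm by 187 mm) begins 45 mm behind the grasp point.
Start: joints at [1.309, 0.689, -0.195, 1.565, 0.157, 0.902, -0.215], TCP at [0.182, -0.598, 0.239] pointing down, gripper open.
Joint ranges: [-3.01, 3.01], [-0.46, 2.08], [-1.47, 1.51], [0.13, 2.56], [-1, 4.14], [0.04, 2.09], [-2.66, 2.66]. Speed limits (rad/s): [2.57, 2.57, 3.14, 3.14, 3.14, 3.14, 3.14].

INTERFACE

Orientations are given as a unit quaternion [x, y, z, w].
In Python, from plant import r gives the robot as it stands. The module is installed in compiled form; this text tells all that it offers.
- The arm moves only by the tool step_arm, never from a script. Its argument "series" is a list of rows, each a list of 7 numbers: the shift along the world's x, y, z in mm, then the turn, a rotation vector about the world's x, y, z in rad, then the closure, from 0 (fully open) to 1 (shut). A call has 1 to 20 rows; each row shifts and turns the commanded pose from where the row before left it; what a row does not reach is not made up. A row lasts 1/10 s, in which the tool goes at most 50 mm and 8.59 degrees, less where a joint would pass 70% of its speed; a pose out of reach is approached as far as the arm can. A call is refused whole if a number of a shift passes 50 or a number of a turn 0.15, either way. A call with a gripper value outside its range is refused whole. The fingers move at their own pace and stop on an object; "force" is the grip in N (left out, the last holds). Time passes only in rows, so rows that do not move let the fingers close. It gives the time, the measured TCP pose, the force, the opening and the grip force at its end, in the units of the state.
- r.get_state(): the state, without advancing time (a new reading comes with each control period).
- r.snapshot(name): name is "scene" or "top" or "wrist"; returns (picture, depth): 384x512x3 uint8, blue, green, red; 384x512 float32, m along the optical axis (not along the pixel's ray), 0 where there is no reading.
- r.get_calibration(name): a dict with "intrinsics" (3x3 intrinsics, pixels), "pose" (4x4, takes a point from camera to world coordinates). Camera axes: x right, y up, looking along -z (the intrinsics and any distortion apply to the point x, -y, -z); pixel columns grow to the right and rows downward; lengths in m; the calibration is good to about 2 mm. The wrist camera is an equidistant fisheye: a pixel r from the principal point sees the ray r / f radians off the axis. A picture is of the moment at which its call begins: read the wrist's pose just before it. get_calibration takes no time and is no camera call; for the wrist camera it gives the pose at the moment of the call.
- r.finish_job(): hands the job in; it is judged then, once.
The state is a dict: "clock": time; "q": joint angles; "qd": joint speeds; "joint_torque": joint torques, N m; "tool_pos": TCP position; "eef_rot": TCP orientation; "contact_force": force on the tool from outside, world axes, zero at the start; "moment": the same for the moment, N m; "opening": opening from 0.0 (shut) to 1.0 (fully open); "finger_force": force on a finger pad.
Only numpy, scipy, OpenCV 4.12 (cv2) and the standard library are available. Lean on these libraries where they do the work, as an engineer would, in place of code of your own. Each camera call takes 0.05 s, during which the arm holds its last target. There are 200 camera calls.

## Working session

There is one attempt and no reset: what is moved stays moved. The work goes in short steps, Python scripts to look and compute and a tool call to move; the robot and the scene stay as the last step left them, time stands still between calls to the robot, and variables do not carry over. Pictures are saved under pics/ and viewed, at most 10 in all, crops included, and the job is handed in when it is done.

Besides the shell and the picture viewer there is one more tool, called after ">>>" as a command line: name --pt "numbers of a row" for each row, then --argument value for the rest. step_arm: Moves the arm, as the interface text tells. Its arguments: {"type":"object","properties":{"series":{"type":"array"},"force":{"type":"number"}},"required":["series"]}

```bash
mkdir -p pics; python3 - <<'E'
from plant import r
import cv2
for n in("top","scene"):
    p,d=r.snapshot(n); cv2.imwrite(f"pics/{n}0.png",p)
s=r.get_state(); print(s)
print(r.get_calibration("top"))
E
```

```text
{'clock': 0.1, 'q': array([ 1.30879761,  0.68991991, -0.19452551,  1.5662208 ,  0.15733195,
        0.90249493, -0.21512619]), 'qd': array([ 1.76762280e-05, -1.66223002e-03, -5.44484763e-04, -2.99016572e-03,
       -3.07247439e-04, -5.20989270e-04,  1.94593007e-03]), 'joint_torque': array([-2.63718815e-03, -5.28501070e+01, -1.27142854e+00, -1.53837579e+01,
       -5.26161713e-02,  1.99605747e-03,  5.41054271e-05]), 'tool_pos': array([ 0.18198139, -0.59733584,  0.23798314]), 'eef_rot': array([ 9.89077188e-01,  1.47396190e-01, -1.89376516e-04, -8.02173259e-04]), 'contact_force': array([ 0.14554317, -0.69206525, -0.59091426]), 'moment': array([0.00576244, 0.01421246, 0.00338437]), 'finger_force': 0.0, 'opening': 1.0030450485107536}
{'intrinsics': array([[354.96771579,   0.        , 254.43822885],
       [  0.        , 354.96771579, 186.91358785],
       [  0.        ,   0.        ,   1.        ]]), 'pose': array([[ 1.99172847e-02,  9.92086329e-01, -1.23967810e-01,
         4.09111786e-01],
       [-9.99641640e-01,  2.19785399e-02,  1.52818855e-02,
        -3.64115814e-04],
       [ 1.78855811e-02,  1.23619011e-01,  9.92168557e-01,
         1.09035628e+00],
       [ 0.00000000e+00,  0.00000000e+00,  0.00000000e+00,
         1.00000000e+00]])}
```

View pics/top0.png

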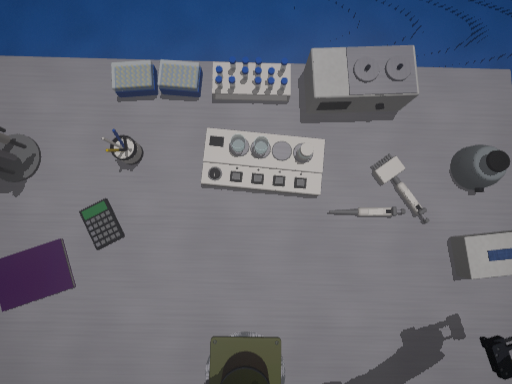

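View pics/scene0.png

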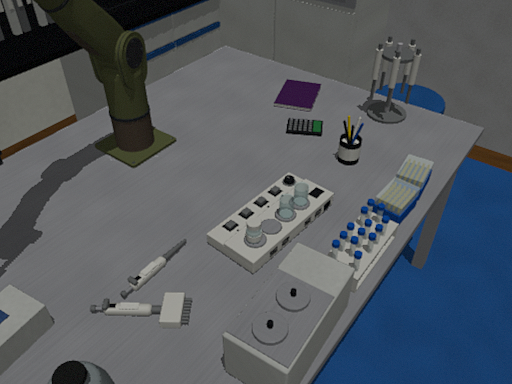

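Top view: stirrer at cols 203–325, rows 129–194; knob at about (215,173), and keys at about (236,176), (258,179), (279,181) and (300,183). The scene view agrees, and the pens and glassware are clear of the path over the front ledge.

```bash
cat > h.py <<'E'
from plant import r
import cv2, numpy as np
def ray(n,uv,z):
    c=r.get_calibration(n);K=c["intrinsics"];T=c["pose"]
    d=T[:3,:3]@np.array([(uv[0]-K[0,2])/K[0,0],-(uv[1]-K[1,2])/K[1,1],-1]);o=T[:3,3]
    return o+d*(z-o[2])/d[2]
E
python3 - <<'E'
from h import *
p=cv2.imread("pics/top0.png"); g=cv2.cvtColor(p,6)
m=((g<75)*255).astype(np.uint8); m[:160]=0;m[196:]=0;m[:,:205]=0;m[:,312:]=0
m=cv2.morphologyEx(m,cv2.MORPH_CLOSE,np.ones((5,5)))
pts=[]
for c in cv2.findContours(m,0,2)[0]:
    a=cv2.contourArea(c)
    if 30<a<400:
        (u,v),wh,an=cv2.minAreaRect(c); w=ray("top",(u,v),.044); pts.append(w)
        print(round(u,1),round(v,1),np.round(wh,1),a,w.round(4))
x=p[120:205,195:335]; cv2.imwrite("pics/c1.png",cv2.resize(x,None,fx=5.5,fy=5.5,interpolation=2))
# case outline
mm=((g>140)*255).astype(np.uint8)
print([np.round(ray("top",q,.042),4) for q in ((203,188),(320,194))])
E
```

```text
214.4 173.3 [9.8 9.8] 72.5 [0.5781 0.1036 0.044 ]
[array([0.5335, 0.1361, 0.042 ]), array([ 0.5232, -0.2122,  0.042 ])]
```

View pics/c1.png

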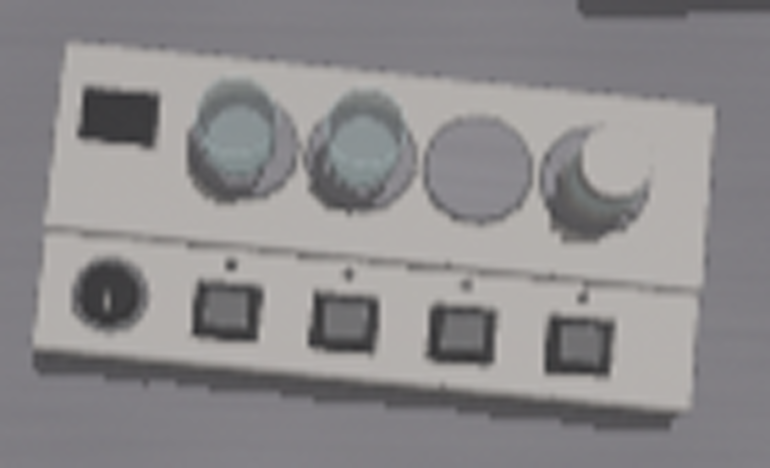

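The crop shows the bezel centres near (227,312), (344,322), (462,333) and (579,346), evenly spaced along the ledge. Next I measure them with a mask.

```bash
python3 - <<'E'
from h import *
p=cv2.imread("pics/top0.png"); g=cv2.cvtColor(p,6)
P=[]
for i,(a,b) in enumerate(((227,312),(344,322),(462,333),(579,346))):
    u=195+a/5.5;v=120+b/5.5; u0,v0=int(u)-9,int(v)-8
    c=g[v0:v0+18,u0:u0+19].astype(float)
    m=((c<145)*255).astype(np.uint8)
    k=max(cv2.findContours(m,0,2)[0],key=cv2.contourArea); M=cv2.moments(k)
    (q,wh,an)=cv2.minAreaRect(k)
    uv=(u0+M['m10']/M['m00'],v0+M['m01']/M['m00'])
    w=ray("top",uv,.044);P.append(w);print(np.round(uv,1),np.round(wh,1),w.round(4))
P=np.array(P); t=np.array([1.5,.5,-.5,-1.5])*64
s=np.polyfit(t,P[:,:2],1); print(s*1e3 if 0 else s)
e=s[0]/np.linalg.norm(s[0]); c=P[:,:2].mean(0)
for k in range(4): print("place",k+1,(c+e*t[k]/1e3).round(4), "resid mm",((P[k,:2]-c)*1e3-e*t[k]).round(1))
print("pitch",np.linalg.norm(s[0])*1e3,"yaw",np.degrees(np.arctan2(-e[0],e[1])))
kn=c+e*.160+np.array([e[1],-e[0]])*.003; print("knob pred",kn,"seen",ray("top",(214.4,173.3),.058))
s=r.get_state();from scipy.spatial.transform import Rotation as R
A=R.from_quat(s["eef_rot"]).as_matrix(); print("tool y",A[:,1].round(3),"x",A[:,0].round(3))
yy=np.arctan2(A[1,1],A[0,1]);ey=np.arctan2(e[1],e[0]); d=(ey-yy+np.pi/2)%np.pi-np.pi/2; print("turn z needed",d)
E
```

```text
[235.8 176. ] [10. 12.] [0.5715 0.0398 0.044 ]
[257.1 178.2] [11. 12.] [ 0.5662 -0.0239  0.044 ]
[278.4 180.3] [12.4 10.8] [ 0.5614 -0.0875  0.044 ]
[299.7 182.2] [11. 12.] [ 0.557  -0.1513  0.044 ]
[[ 7.58149460e-05  9.95391687e-04]
 [ 5.64033756e-01 -5.57107971e-02]]
place 1 [0.5713 0.04  ] resid mm [ 0.2 -0.2]
place 2 [ 0.5665 -0.0238] resid mm [-0.2 -0. ]
place 3 [ 0.5616 -0.0876] resid mm [-0.2  0.1]
place 4 [ 0.5567 -0.1514] resid mm [0.2 0.1]
pitch 0.998274769971769 yaw -4.355577438613151
knob pred [0.57917645 0.10359927] seen [0.57581022 0.10221431 0.058     ]
tool y [ 0.292 -0.957 -0.002] x [ 0.957  0.292 -0.   ]
turn z needed -0.37188953255573765
```

>>> step_arm --pt "23 37.5 0 0 0 -0.022 1" --pt "23 37.5 0 0 0 -0.022 1" --pt "23 37.5 0 0 0 -0.022 1" --pt "23 37.5 0 0 0 -0.022 1" --pt "23 37.5 0 0 0 -0.022 1" --pt "23 37.5 0 0 0 -0.022 1" --pt "23 37.5 0 0 0 -0.022 1" --pt "23 37.5 0 0 0 -0.022 1" --pt "23 37.5 0 0 0 -0.022 1" --pt "23 37.5 0 0 0 -0.022 1" --pt "23 37.5 0 0 0 -0.022 1" --pt "23 37.5 0 0 0 -0.022 1" --pt "23 37.5 0 0 0 -0.022 1" --pt "23 37.5 -20 0 0 -0.022 1" --pt "23 37.5 -20 0 0 -0.022 1" --pt "23 37.5 -20 0 0 -0.022 1" --pt "23 37.5 -20 0 0 -0.022 1" --pt "0 0 0 0 0 0 1" --pt "0 0 0 0 0 0 1" --force 20

```text
clock: 2.0
tool_pos: [0.5727, 0.0406, 0.1577]
eef_rot: [0.999, -0.038, -0.001, 0.0]
contact_force: [0.2, -0.1, 0.2]
opening: 0.006
finger_force: 0.0
```

```bash
python3 - <<'E'
from h import *
c=r.get_calibration("wrist"); p,d=r.snapshot("wrist"); cv2.imwrite("pics/w1.png",p); np.save("w1.npy",c["pose"]); print(c)
s=r.get_state(); print(s["clock"],s["tool_pos"],s["eef_rot"],s["contact_force"],s["opening"])
E
```

```text
{'intrinsics': array([[297.31863964,   0.        , 255.8552083 ],
       [  0.        , 297.31863964, 194.42802253],
       [  0.        ,   0.        ,   1.        ]]), 'pose': array([[-7.59671096e-02,  9.48808184e-01,  3.06581195e-01,
         6.52270486e-01],
       [-9.97110101e-01, -7.24926825e-02, -2.27212955e-02,
         3.47305478e-02],
       [ 6.66742071e-04, -3.07421277e-01,  9.51573284e-01,
         3.03729135e-01],
       [ 0.00000000e+00,  0.00000000e+00,  0.00000000e+00,
         1.00000000e+00]])}
2.05 [0.57255977 0.0387378  0.15842049] [ 9.99232835e-01 -3.91517581e-02 -6.73290600e-04  6.54283423e-04] [-0.854122   -0.33938883  0.25726272] 0.008071523896896804
```

View pics/w1.png

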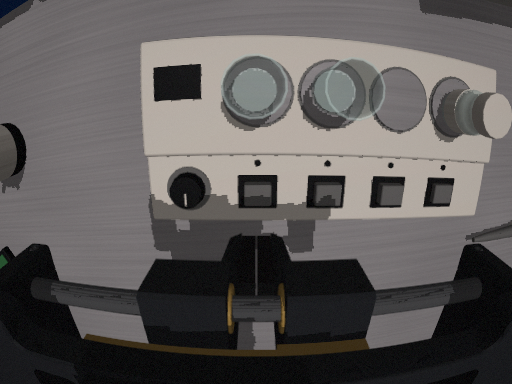

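Wrist view: bezels at about (258,192), (326,192), (388,192) and (439,192), knob at (187,189), fingers shut in line ahead of place 1.

```bash
python3 - <<'E'
from h import *
c=r.get_calibration("wrist");K=c["intrinsics"];T=np.load("w1.npy")
def wray(u,v,z):
    a=np.array([u-K[0,2],v-K[1,2]]);n=np.hypot(*a);th=n/K[0,0]
    d=T[:3,:3]@np.array([a[0]/n*np.sin(th),-a[1]/n*np.sin(th),-np.cos(th)]);o=T[:3,3]
    return o+d*(z-o[2])/d[2]
g=cv2.cvtColor(cv2.imread("pics/w1.png"),6)
for u,v in((258,192),(326,192),(388,192),(439,192)):
    x=g[v-22:v+19,u-26:u+27]; m=((x<75)*255).astype(np.uint8)
    k=max(cv2.findContours(m,0,2)[0],key=cv2.contourArea);bx,by,w,h=cv2.boundingRect(k)
    q=(u-26+bx+w/2-.5,v-22+by+h/2-.5); print(q,w,h,wray(*q,.044).round(4))
E
```

```text
(257.0, 191.5) 39 34 [0.5713 0.0397 0.044 ]
(325.0, 192.0) 39 33 [ 0.5661 -0.0235  0.044 ]
(387.0, 191.5) 35 32 [ 0.5618 -0.0874  0.044 ]
(438.5, 192.0) 30 29 [ 0.5566 -0.1508  0.044 ]
```

>>> step_arm --pt "-1 0 -30 0 0 0 1" --pt "0 0 -30 0 0 0 1" --pt "0 0 -25 0 0 0 1" --pt "0 0 -12 0 0 0 1" --pt "0 0 0 0 0 0 1" --pt "0 0 0 0 0 0 1"

```text
clock: 2.65
tool_pos: [0.5728, 0.0387, 0.0628]
eef_rot: [0.999, -0.04, 0.001, 0.0]
contact_force: [-0.3, -0.6, -0.6]
opening: 0.009
finger_force: 0.0
```

>>> step_arm --pt "0 0 -1 0 0 0 1" --pt "0 0 -1 0 0 0 1" --pt "0 0 0 0 0 0 1"

```text
clock: 2.95
tool_pos: [0.5726, 0.0397, 0.0604]
eef_rot: [0.999, -0.039, 0.001, -0.0]
contact_force: [-0.3, 0.0, -0.2]
opening: 0.004
finger_force: 0.0
```

>>> step_arm --pt "0 0 -1 0 0 0 1" --pt "0 0 -1 0 0 0 1" --pt "0 0 -1 0 0 0 1" --pt "0 0 0 0 0 0 1"

```text
clock: 3.35
tool_pos: [0.5721, 0.0397, 0.0566]
eef_rot: [0.999, -0.039, -0.0, 0.0]
contact_force: [-0.2, -0.8, -0.6]
opening: 0.006
finger_force: 0.0
```

>>> step_arm --pt "0 0 -1 0 0 0 1" --pt "0 0 0 0 0 0 1"

```text
clock: 3.55
tool_pos: [0.5722, 0.0396, 0.0556]
eef_rot: [0.999, -0.039, -0.0, 0.0]
contact_force: [-0.6, 0.6, 0.8]
opening: 0.008
finger_force: 0.0
```

>>> step_arm --pt "0 0 -1 0 0 0 1" --pt "0 0 0 0 0 0 1"

```text
clock: 3.75
tool_pos: [0.5722, 0.0396, 0.0548]
eef_rot: [0.999, -0.039, 0.0, 0.0]
contact_force: [-1.1, -0.4, 1.7]
opening: 0.004
finger_force: 1.0
```

Place 1: contact at z≈55 mm with 1.7 N, so this key is raised. On to place 2.

>>> step_arm --pt "0 0 10 0 0 0 1" --pt "-2.4 -32 0 0 0 0 1" --pt "-2.4 -31.8 0 0 0 0 1" --pt "0 0 -4 0 0 0 1" --pt "0 0 -3 0 0 0 1" --pt "0 0 -1 0 0 0 1" --pt "0 0 0 0 0 0 1"

```text
clock: 4.45
tool_pos: [0.5675, -0.0223, 0.0566]
eef_rot: [0.999, -0.038, -0.0, -0.001]
contact_force: [0.3, 0.5, -0.1]
opening: 0.003
finger_force: 0.0
```

>>> step_arm --pt "0 0 -1 0 0 0 1" --pt "0 0 0 0 0 0 1"

```text
clock: 4.65
tool_pos: [0.5675, -0.0234, 0.0557]
eef_rot: [0.999, -0.038, -0.0, -0.0]
contact_force: [0.6, -0.3, 0.1]
opening: 0.003
finger_force: 0.0
```

>>> step_arm --pt "0 0 -1 0 0 0 1" --pt "0 0 0 0 0 0 1"

```text
clock: 4.85
tool_pos: [0.5676, -0.0235, 0.0549]
eef_rot: [0.999, -0.039, 0.0, -0.0]
contact_force: [0.4, 1.8, 2.3]
opening: 0.008
finger_force: 1.0
```

Place 2: contact at about 55 mm, so it is raised too.

>>> step_arm --pt "0 0 10 0 0 0 1" --pt "-2.5 -32 0 0 0 0 1" --pt "-2.4 -31.8 0 0 0 0 1" --pt "0 0 -4 0 0 0 1" --pt "0 0 -3 0 0 0 1" --pt "0 0 -2 0 0 0 1" --pt "0 0 0 0 0 0 1"

```text
clock: 5.55
tool_pos: [0.5626, -0.0863, 0.0556]
eef_rot: [0.999, -0.038, -0.0, -0.0]
contact_force: [0.1, 0.4, -0.3]
opening: 0.002
finger_force: 0.0
```

>>> step_arm --pt "0 0 -1 0 0 0 1" --pt "0 0 0 0 0 0 1"

```text
clock: 5.75
tool_pos: [0.5627, -0.0865, 0.0548]
eef_rot: [0.999, -0.038, 0.0, -0.0]
contact_force: [0.0, 0.7, 1.8]
opening: 0.008
finger_force: 1.0
```

Place 3: contact at about 55 mm, raised.

>>> step_arm --pt "0 0 10 0 0 0 1" --pt "-2.5 -32 0 0 0 0 1" --pt "-2.4 -31.8 0 0 0 0 1" --pt "0 0 -4 0 0 0 1" --pt "0 0 -3 0 0 0 1" --pt "0 0 -2 0 0 0 1" --pt "0 0 0 0 0 0 1"

```text
clock: 6.45
tool_pos: [0.5577, -0.1498, 0.0555]
eef_rot: [0.999, -0.038, -0.0, -0.001]
contact_force: [-0.4, -0.4, -0.2]
opening: 0.002
finger_force: 0.0
```

>>> step_arm --pt "0 0 -1 0 0 0 1" --pt "0 0 0 0 0 0 1"

```text
clock: 6.65
tool_pos: [0.5577, -0.151, 0.0547]
eef_rot: [0.999, -0.039, -0.0, -0.0]
contact_force: [0.4, -0.4, -0.1]
opening: 0.009
finger_force: 0.0
```

No contact at 55 mm on place 4. I feel lower, for the latched top at about 50.7 mm.

>>> step_arm --pt "0 0 -1 0 0 0 1" --pt "0 0 -1 0 0 0 1" --pt "0 0 0 0 0 0 1"

```text
clock: 6.95
tool_pos: [0.5575, -0.1517, 0.0526]
eef_rot: [0.999, -0.039, -0.0, 0.0]
contact_force: [-0.0, 0.1, -0.2]
opening: 0.007
finger_force: 0.0
```

>>> step_arm --pt "0 0 -1 0 0 0 1" --pt "0 0 0 0 0 0 1"

```text
clock: 7.15
tool_pos: [0.5575, -0.1518, 0.0516]
eef_rot: [0.999, -0.039, -0.0, 0.0]
contact_force: [1.2, 0.5, -1.2]
opening: 0.002
finger_force: 0.0
```

>>> step_arm --pt "0 0 -1 0 0 0 1" --pt "0 0 0 0 0 0 1"

```text
clock: 7.35
tool_pos: [0.5576, -0.1518, 0.0509]
eef_rot: [0.999, -0.039, 0.0, 0.0]
contact_force: [-0.0, 0.8, 3.8]
opening: 0.008
finger_force: 1.4
```

Place 4 is hard at 50.9 mm with 3.8 N, so it is the latched key. I lift off to end the tap, then press it.

>>> step_arm --pt "0 0 6 0 0 0 1" --pt "0 0 4 0 0 0 1" --pt "0 0 0 0 0 0 1" --pt "0 0 -6 0 0 0 1" --pt "0 0 -4 0 0 0 1" --pt "0 0 -1 0 0 0 1" --pt "0 0 -1 0 0 0 1" --pt "0 0 -1 0 0 0 1" --pt "0 0 0 0 0 0 1"

```text
clock: 8.25
tool_pos: [0.5576, -0.1517, 0.0479]
eef_rot: [0.999, -0.039, -0.0, 0.0]
contact_force: [0.5, 0.3, 5.7]
opening: 0.005
finger_force: 2.7
```

>>> step_arm --pt "0 0 -1 0 0 0 1" --pt "0 0 0 0 0 0 1"

```text
clock: 8.45
tool_pos: [0.5576, -0.1518, 0.0473]
eef_rot: [0.999, -0.039, -0.0, 0.0]
contact_force: [-0.9, 0.6, 7.3]
opening: 0.007
finger_force: 3.9
```

>>> step_arm --pt "0 0 -1 0 0 0 1" --pt "0 0 0 0 0 0 1"

```text
clock: 8.65
tool_pos: [0.5576, -0.1518, 0.0472]
eef_rot: [0.999, -0.039, 0.0, 0.0]
contact_force: [-3.0, 1.1, 14.7]
opening: 0.003
finger_force: 7.8
```

The key is at its bottom stop: 14.7 N with no further travel. I release straight up and look.

>>> step_arm --pt "0 0 3 0 0 0 1" --pt "0 0 4 0 0 0 1" --pt "0 0 8 0 0 0 1" --pt "0 0 30 0 0 0 1" --pt "0 0 45 0 0 0 1" --pt "0 0 30 0 0 0 1" --pt "0 0 0 0 0 0 1" --pt "0 0 0 0 0 0 1"

```text
clock: 9.45
tool_pos: [0.5576, -0.1518, 0.1661]
eef_rot: [0.999, -0.039, 0.0, 0.0]
contact_force: [-0.5, 0.1, 0.1]
opening: 0.004
finger_force: 0.0
```

```bash
python3 - <<'E'
from h import *
p,d=r.snapshot("wrist")
T=r.get_calibration("wrist"); q,ds=r.snapshot("scene")
o=cv2.imread("pics/scene0.png")
a=cv2.resize(o[170:270,200:340],None,fx=4,fy=4); b=cv2.resize(q[170:270,200:340],None,fx=4,fy=4)
cv2.imwrite("pics/w2.png",p); cv2.imwrite("pics/s2.png",np.vstack([a,b])[:,:])
cv2.imwrite("pics/s2.png",cv2.resize(np.vstack([a,b]),(420,600)))
print(r.get_state()["tool_pos"])
E
```

```text
[ 0.55650943 -0.15153456  0.1644927 ]
```

View pics/w2.png

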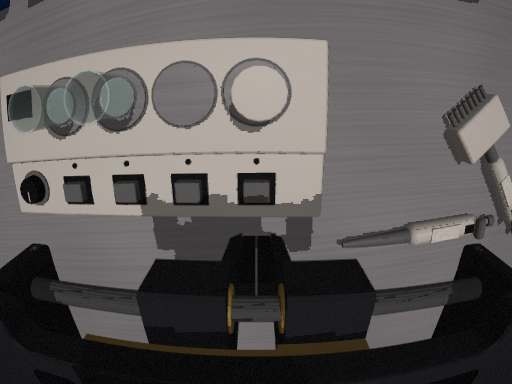

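View pics/s2.png

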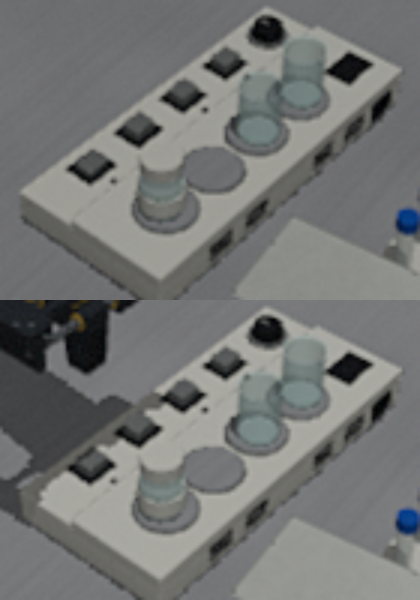

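Glassware stands as before and the tool is clear of everything. The wrist depth can check the cap heights: caps in this view are at about (76,190), (127,190), (188,189) and (257,189).

```bash
python3 - <<'E'
from h import *
c=r.get_calibration("wrist");K=c["intrinsics"];T=c["pose"]
ds=[r.snapshot("wrist")[1] for _ in range(4)]; d=np.median(ds,0)
def h(u,v):
    a=np.array([u-K[0,2],v-K[1,2]]);n=np.hypot(*a);th=n/K[0,0]
    ray=np.array([a[0]/n*np.tan(th),-a[1]/n*np.tan(th),-1])*d[v,u]
    return (T[:3,:3]@ray+T[:3,3])[2]*1e3
for u0,v0 in((76,190),(127,190),(188,188),(257,188)):
    f=lambda us,vs:np.median([h(u,v) for u in us for v in vs])
    print("cap",f(range(u0-4,u0+5),range(v0-4,v0+5)).round(1),"ledge",f(range(u0-6,u0+7),range(v0-21,v0-18)).round(1))
E
```

```text
cap 55.3 ledge 42.3
cap 55.4 ledge 42.4
cap 55.4 ledge 42.4
cap 55.5 ledge 42.4
```

All four caps stand at about 55 mm, so all are raised.

```bash
python3 -c "
from plant import r
print(r.finish_job())"
```

```text
the job is handed in; nothing more can be done
None
```

I tapped all four keys in order from the knob; key 4, the farthest, was the latched one, so I pressed it fully in and it sprang up, leaving all four raised at about 55 mm by wrist depth, the glassware unmoved in the last view, and the job handed in.

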